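Seal the dry box under the bench lamp

ROBOT

A 6-joint arm with a two-finger parallel gripper is mounted at the origin on the work surface. World frame = base frame: x ahead of the robot, y to its left, z up, the work surface at z = 0. Lengths are in m, angles in rad, forces in N, time in s.
With the tool pointing down it reaches from about 0.3 to 0.875 m from the base axis. Payload 6.4 kg.
Tool frame: the origin (TCP) lies at the centre of the arm's flange, where the gripper is bolted on; the fingertips stand 173 mm ahead of it and the grasp point (between the pads) lies 155 mm ahead of it; z points along the fingers, x is the direction in which the jaws open and shut, and the axes are right-handed (so a half turn about z gives the same grasp; the last joint's range is limited). The gripper opens to 85 mm and grips with 20 to 120 N. Pads are 22 mm wide; open, the fingers measure 114 mm over their backs; the gripper's body (76 mm by 85 mm) begins 54 mm behind the grasp point. The pads swing forward as they close: fully open they stand 13 mm farther back than shut.
Start: joints at [1.057, 0.181, 1.607, -0, 1.354, -0.206], TCP at [0.174, 0.548, 0.405] pointing down, gripper open.
Joint ranges: [-2.99, 2.99], [-0.89, 2.07], [0.3, 2.58], [-1.14, 4.28], [0, 2.63], [-3.12, 3.12]. Speed limits (rad/s): [2.57, 2.57, 3.01, 3.14, 3.14, 3.14].

INTERFACE

Orientations are given as a unit quaternion [w, x, y, z].
In Python, from bench import ctrl gives the robot as it stands. The module is installed in compiled form; this text tells all that it offers.
- The arm moves only by the tool move_arm, never from a script. Its argument "moves" is a list of rows, each an object of numbers: "gripper": the opening in per cent of the stroke, from 0 (shut) to 100 (fully open); "x", "y", "z": the shift along the tool's x, y, z in cm; "roll": the turn about the tool's z in degrees. In form: [{"gripper": .., "x": .., "y": .., "z": .., "roll": ..}, ...]. A call has 1 to 5 rows; each row shifts and turns the commanded pose from where the row before left it, along the tool's axes as they then stand; what a row does not reach is not made up. A row lasts 1/8 s, in which the tool goes at most 62.5 mm and 10.7 degrees, less where a joint would pass 70% of its speed; a pose out of reach is approached as far as the arm can. A call is refused whole if a number of a shift passes 6.25 or a number of a turn 10.7, either way. A call with a gripper value outside its range is refused whole. The fingers move at their own pace and stop on an object; the grip force is fixed at half the most. Time passes only in rows, so rows that do not move let the fingers close. It gives the time, the measured TCP pose, the force and the opening at its end, in the units of the state.
- ctrl.get_obs(): the state, without advancing time (a new reading comes with each control period).
- ctrl.camera(name): name is "scene" or "top" or "wrist"; returns a dict with "img" (420x560x3 uint8, red, green, blue), "fx", "fy", "cx", "cy" (pixels), "world_from_camera" (4x4, takes a point from camera to world coordinates); the wrist camera has in their place "tool_from_camera" (4x4, takes a point from camera to tool coordinates, whose origin is the TCP and whose axes are the tool frame's). Camera axes: x right, y up, looking along -z (the intrinsics and any distortion apply to the point x, -y, -z); pixel columns grow to the right and rows downward; lengths in m; the calibration is good to about 2 mm. A picture is of the moment at which its call begins: read the wrist's pose just before it. There is no depth.
- ctrl.hand_in(): hands the job in, once; it reports no verdict.
The state is a dict: "time_s": time; "q": joint angles; "dq": joint speeds; "joint_efforts": joint torques, N m; "eef_pos": TCP position; "eef_rot": TCP orientation; "wrist_force": force on the tool from outside, world axes, zero at the start; "torque": the same for the moment, N m; "opening": opening from 0.0 (shut) to 1.0 (fully open).
Only numpy, scipy, OpenCV 4.12 (cv2) and the standard library are available. Lean on these libraries where they do the work, as an engineer would, in place of code of your own. Each camera call takes 0.05 s, during which the arm holds its last target. There are 200 camera calls.

TASK

Seal the dry box: press its loose lid down one corner at a time, each corner fully home, until the lid sits flat and flush on its gasket all round; then swing the latch fully across the lid's edge to lock it. Leave the cast, the case and the tray where they are.

Things in the scene. Friction and masses are not known exactly. Their poses are not given: they have to be found in the camera images.
- dry_box: Grey dry box, fixed: 170 (x) x 190 (y) x 90 mm high. Origin: centre of underside, on the bench (z 0). x points away from the robot to the lamp side (within 0.25 rad of world x), y left, z up. A stiff 26 mm square rubber gasket block stands in each corner of the rim, at x +-65, y +-75 mm. Pushed with about 12 N a block sinks, stays down without spring-back, and stops hard at its sealed height.
- lid: Loose rigid aluminium lid lying on the gasket blocks, 170 x 190 x 8 mm, about 0.55 kg, axes as the box. Origin: centre of the plate's underside, 91.5 mm above the bench when sealed. A rim inside the box holds it sideways (3 mm play). Black bar handle in the middle, 70 mm along x, 12 wide, 30 tall. Pushing one corner can rock the opposite one up by some 20 mm; it lies flat once all four blocks are down.
- lid_near_left (a point): Press point on the lid's top face over the near left (box frame x -65, y +75 mm) gasket block, 20 mm in from both lid edges. Sealed: 99.5 mm above the bench; at the start about 6 to 10 mm higher.
- lid_near_right (a point): Press point on the lid's top face over the near right (box frame x -65, y -75 mm) gasket block, 20 mm in from both lid edges. Sealed: 99.5 mm above the bench; at the start about 6 to 10 mm higher.
- lid_far_left (a point): Press point on the lid's top face over the far left (box frame x +65, y +75 mm) gasket block, 20 mm in from both lid edges. Sealed: 99.5 mm above the bench; at the start about 6 to 10 mm higher.
- lid_far_right (a point): Press point on the lid's top face over the far right (box frame x +65, y -75 mm) gasket block, 20 mm in from both lid edges. Sealed: 99.5 mm above the bench; at the start about 6 to 10 mm higher.
- latch (a joint): Angle (rad) of the steel swivel latch bar about a vertical pivot at box frame x -30, y +125 mm. 0: bar points to box -x, beside the lid; grows counter-clockwise seen from above; 1.571: points to box -y, straight across the lid's left edge (locked; stop at 1.60). Starts -0.3 to 0.2. Light friction, about 1.5 N at the tab; stays where left. Clears a sealed lid by 4 mm but jams against a proud one.
- latch_tab (a point): Centre of the top end of the latch's upright round pin, 144 mm above the bench, 60 mm from the pivot. The pin is dark, 12 mm in diameter, and stands 30 mm out of the top of the bar. The bar is 18 mm wide and 10 mm thick, its underside 104 mm above the bench.
- lamp: White LED lamp, fixed: level bar 50 (x) x 430 (y) mm on two 16 mm posts 195 mm to either side, over the far corners of the lid (66 to 72 mm beyond the box centre). Origin: on the bench under the bar's middle; axes as the box. Bar underside 235, top 259 mm above the bench. The far corners need a tool slanting some 35 to 45 degrees from vertical, coming under the bar from the robot's side.
- cast: Loose plaster dental cast with teeth, 66 x 68 x 28 mm, bystander. Origin: underside, centre of the round part.
- case: Loose closed white instrument case, 130 x 200 x 45 mm, bystander. Origin: centre of underside.
- tray: Loose open red tray, 110 x 180 x 35 mm, bystander. Origin: centre of underside.

How it is judged:
By the outcome, as a careful person would: the job done as asked, in the order asked, and still so for the second after the job is handed in, with the robot touching nothing.
It also fails if it takes over 72 s, if anything falls off the work surface, if the arm or the gripper's body presses on something with over 40 N, if the wrist force passes 120 N, or if a joint passes its speed limit or range.

## Working session

There is one attempt and no reset: what is moved stays moved. The work goes in short steps, Python scripts to look and compute and a tool call to move; the robot and the scene stay as the last step left them, time stands still between calls to the robot, and variables do not carry over. Pictures are saved under pics/ and viewed, about 8 in all and at most 12, crops included, and the job is handed in when it is done.

Besides the shell and the picture viewer there is one more tool, called by a JSON object that holds its "method" and its "body", one argument or row to a line. move_arm: Moves the arm, as the interface text tells. Its arguments: {"type":"object","properties":{"moves":{"type":"array","items":{"type":"object","properties":{"gripper":{"type":"number"},"x":{"type":"number"},"y":{"type":"number"},"z":{"type":"number"},"roll":{"type":"number"}}}}},"required":["moves"]}

```bash
mkdir -p pics; python3 - <<'E'
from bench import ctrl
import cv2, numpy as np
o=ctrl.get_obs()
print(o)
for n in("scene","top"):
    c=ctrl.camera(n); cv2.imwrite(f"pics/{n}0.png",c["img"][:,:,::-1]); print(n,c["fx"],c["fy"],c["cx"],c["cy"],c["world_from_camera"],[k for k in c])
E
```

```text
{'time_s': 0.0, 'q': array([ 1.05672209e+00,  1.81534673e-01,  1.60802180e+00, -7.67395216e-06,
        1.35378699e+00, -2.06295005e-01]), 'dq': array([ 1.05960450e-05,  1.74842801e-03, -2.75675766e-04, -1.17073799e-03,
       -6.30550298e-05,  2.15732044e-03]), 'joint_efforts': array([ 1.53877652e-03, -4.44872653e+01, -3.51337159e+01, -1.56909882e-04,
        9.09996772e-03,  5.43859485e-06]), 'eef_pos': array([0.17404422, 0.54775628, 0.4037808 ]), 'eef_rot': array([ 3.64531715e-04,  8.07137036e-01,  5.90363480e-01, -7.95907772e-04]), 'wrist_force': array([1.13847307, 0.81077982, 0.35214908]), 'torque': array([-0.01840982,  0.05719382, -0.00624575]), 'opening': 0.9986126330465671}
scene 415.6130225750443 415.6130225750443 281.1269065206279 207.62209300657867 [[-0.69420421 -0.53692254  0.47936906  1.17852882]
 [ 0.71977351 -0.51546428  0.46499749  0.59084344]
 [-0.00257     0.66784037  0.7443001   1.09923997]
 [ 0.          0.          0.          1.        ]] ['img', 'fx', 'fy', 'cx', 'cy', 'world_from_camera']
top 440.9331008680871 440.9331008680871 281.2125131740178 216.30839194423433 [[-0.01461809  0.98018135 -0.1975622   0.26651951]
 [-0.99963011 -0.0188579  -0.01959628 -0.02314131]
 [-0.02293352  0.19720267  0.98009447  1.60677234]
 [ 0.          0.          0.          1.        ]] ['img', 'fx', 'fy', 'cx', 'cy', 'world_from_camera']
```

```bash
python3 - <<'E'
import cv2
for n in("scene","top"):
    cv2.imwrite(f"pics/{n}0b.png",cv2.resize(cv2.imread(f"pics/{n}0.png"),(800,600),interpolation=cv2.INTER_CUBIC))
E
```

```text
(no output)
```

View pics/top0.png

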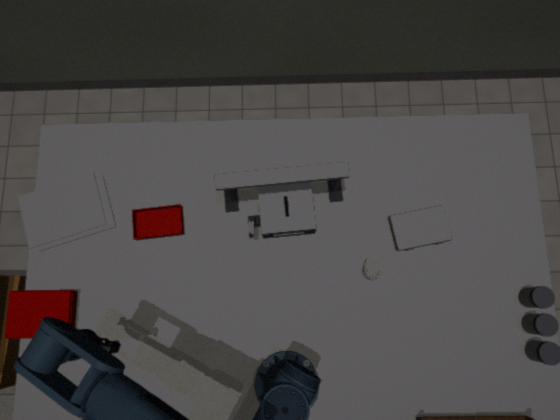

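View pics/scene0.png

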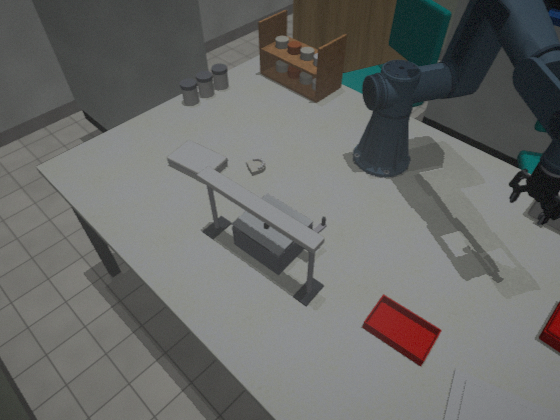

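Top view: the lid is at about (287,213), the latch at (253,227) and the lamp bar at (215–348,175). The tray, cast and case are well clear of the box. Next I'll enlarge this area.

```bash
python3 - <<'E'
import cv2,numpy as np
a=cv2.imread("pics/top0.png")[150:250,205:360]; b=cv2.imread("pics/scene0.png")[180:300,200:340]
a=cv2.resize(a,None,fx=5,fy=5,interpolation=cv2.INTER_CUBIC)
a=np.clip(a.astype(float)*1.7,0,255).astype(np.uint8)
cv2.imwrite("pics/c0.png",a)
b=np.clip(cv2.resize(b,None,fx=5,fy=5,interpolation=cv2.INTER_CUBIC)*1.5,0,255).astype(np.uint8)
cv2.imwrite("pics/c1.png",b)
E
```

```text
(no output)
```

View pics/c0.png

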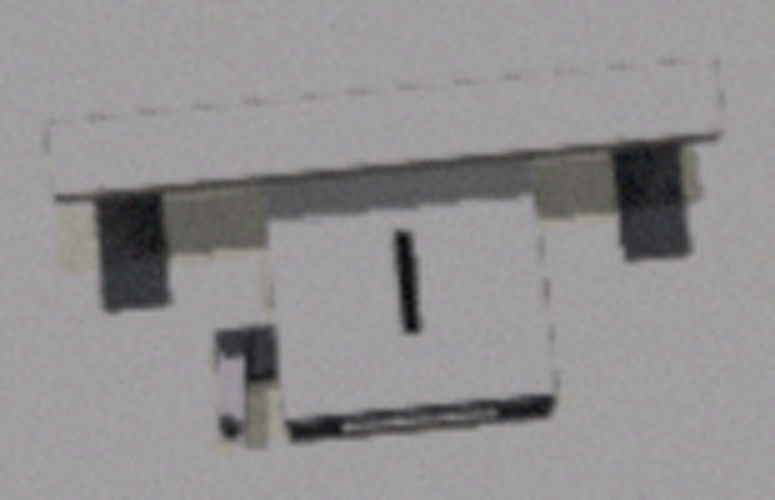

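The crop shows the near lid edge at (285,422)–(553,398), the handle bar at (403,232)–(412,331), the latch pin at about (231,428), and the lamp's lower edge at (56,198)–(720,136).

```bash
cat > h.py <<'E'
import numpy as np
from bench import ctrl
from scipy.spatial.transform import Rotation as R
TOP=(440.9331,281.2125,216.3084,np.array([[-0.01461809,0.98018135,-0.1975622,0.26651951],[-0.99963011,-0.0188579,-0.01959628,-0.02314131],[-0.02293352,0.19720267,0.98009447,1.60677234]]))
def ray(f,cx,cy,T,u,v,z):
    d=T[:3,:3]@np.array([(u-cx)/f,-(v-cy)/f,-1]); p=T[:3,3]
    return p+d*(z-p[2])/d[2]
def top(u,v,z): return ray(*TOP,u,v,z)
def pose(o=None):
    o=o or ctrl.get_obs(); w,x,y,z=o["eef_rot"]; return np.array(o["eef_pos"]),R.from_quat([x,y,z,w])
E
python3 - <<'E'
from h import *
g=lambda u,v,z:top(205+(u-2)/5,150+(v-2)/5,z).round(4)
for n,u,v,z in [("NL",285,422,.107),("NR",553,398,.107),("FLtop~",268,220,.107),("FRtop~",537,197,.107),("hfar",403,232,.137),("hnear",412,331,.137),("pin",231,428,.144),("lampL",56,198,.247),("lampR",720,136,.247),("lampLfar",47,122,.259),("lampRfar",720,62,.259),("boxNLbot",292,440,.0),("boxNRbot",551,413,0)]:
    print(n,g(u,v,z))
E
```

```text
NL [0.508  0.0753 0.107 ]
NR [ 0.5213 -0.1096  0.107 ]
FLtop~ [0.6517 0.0865 0.107 ]
FRtop~ [ 0.6645 -0.1026  0.107 ]
hfar [ 0.6336 -0.0085  0.137 ]
hnear [ 0.5642 -0.0135  0.137 ]
pin [0.4986 0.1093 0.144 ]
lampL [0.633  0.2119 0.247 ]
lampR [ 0.6651 -0.213   0.247 ]
lampLfar [0.6801 0.2163 0.259 ]
lampRfar [ 0.7106 -0.2135  0.259 ]
boxNLbot [0.5117 0.0773 0.    ]
boxNRbot [ 0.5283 -0.1139  0.    ]
```

View pics/c1.png

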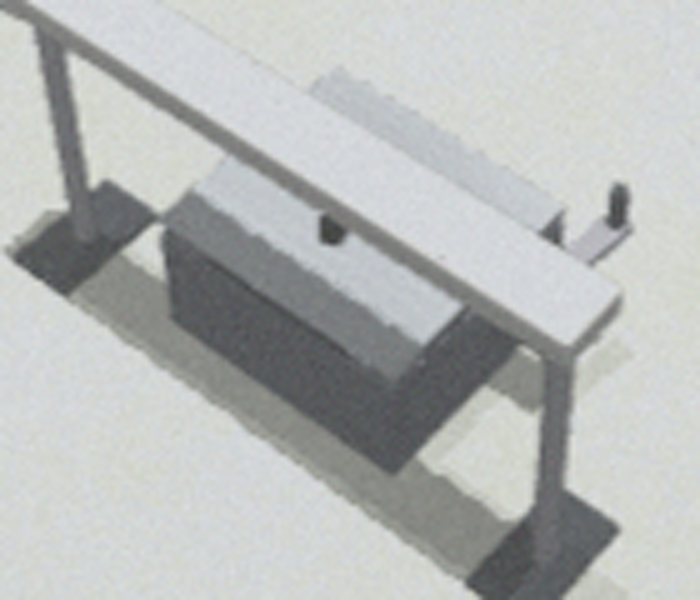

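The measurements agree: yaw is about 0.074, the lid centre is (0.599,-0.011), and the latch is at about -0.04. The moves can only shift and roll, so the tool stays vertical. For the far corners I'll open the jaws along box x, so the far fingertip reaches under the lamp while the body stays in front of it. Next I'll work out the tool axes and where the camera sits.

```bash
cat >> h.py <<'E'
YAW=.074; C=np.array([.599,-.011])
def bx(x,y): c,s=np.cos(YAW),np.sin(YAW); return C+np.array([[c,-s],[s,c]])@np.array([x,y])
def tobox(p): c,s=np.cos(YAW),np.sin(YAW); return np.array([[c,s],[-s,c]])@(np.array(p)[:2]-C)
def go(x,y,z,yaw=YAW):
    p,r=pose(); m=r.as_matrix(); cur=np.arctan2(m[1,0],m[0,0])
    d=(yaw-cur+np.pi/2)%np.pi-np.pi/2
    t=np.r_[bx(x,y),z]
    R2=(R.from_rotvec([0,0,d])*r)
    print("tool shift cm (now)",(m.T@(t-p)*100).round(2),"after roll",(R2.as_matrix().T@(t-p)*100).round(2),"roll deg",np.degrees(-d).round(1),"world d",(t-p).round(3))
E
python3 - <<'E'
from h import *
p,r=pose();print(r.as_matrix().round(3))
c=ctrl.camera("wrist");print(c["tool_from_camera"].round(3),c["fx"])
go(-.065,.075,.40)
E
```

```text
[[ 0.303  0.953 -0.001]
 [ 0.953 -0.303 -0.001]
 [-0.002 -0.    -1.   ]]
[[ 1.     0.    -0.001  0.001]
 [-0.    -0.958 -0.288 -0.073]
 [-0.001  0.288 -0.958  0.031]
 [ 0.     0.     0.     1.   ]] 363.59126435419273
tool shift cm (now) [-35.84  48.6    0.43] after roll [31.74 51.37  0.34] roll deg 68.1 world d [ 0.355 -0.489 -0.004]
```

{"method": "move_arm", "body": {
  "moves": [
    {"gripper": 0,"roll": 10},
    {"gripper": 0,"roll": 10},
    {"gripper": 0,"roll": 10},
    {"gripper": 0,"roll": 10},
    {"gripper": 0,"roll": 10}
  ]
}}

```text
validation failed for argument at $.mo...
```

{"method": "move_arm", "body": {
  "moves": [
    {"gripper": 0,"roll": 9},
    {"gripper": 0,"roll": 9.1},
    {"gripper": 0,"x": 3,"y": 5},
    {"gripper": 0,"x": 3,"y": 5},
    {"gripper": 0,"x": 3,"y": 5}
  ]
}}

```text
validation failed for argument at $.mo...
```

{"method": "move_arm", "body": {
  "moves": [
    {"gripper": 0,"x": 3,"y": 5},
    {"gripper": 0,"x": 3,"y": 5},
    {"gripper": 0,"x": 3,"y": 5},
    {"gripper": 0,"x": 3,"y": 5},
    {"gripper": 0,"x": 3,"y": 5}
  ]
}}

```text
validation failed for argument at $.mo...
```

```bash
python3 - <<'E'
from h import *
go(-.065,.075,.38)
E
```

```text
tool shift cm (now) [-35.84  48.6    2.43] after roll [31.75 51.37  2.34] roll deg 68.1 world d [ 0.355 -0.489 -0.024]
```

{"method": "move_arm", "body": {
  "moves": [
    {"gripper": 0,"x": 0,"y": 0,"z": 0,"roll": 10},
    {"gripper": 0,"x": 0,"y": 0,"z": 0,"roll": 10},
    {"gripper": 0,"x": 0,"y": 0,"z": 0,"roll": 10},
    {"gripper": 0,"x": 0,"y": 0,"z": 0,"roll": 10},
    {"gripper": 0,"x": 0,"y": 0,"z": 0,"roll": 10}
  ]
}}

```text
time_s: 0.78
eef_pos: [0.1741, 0.5479, 0.4043]
eef_rot: [0.0, 0.982, 0.191, -0.0]
wrist_force: [0.1, -0.3, 0.1]
opening: 0.002
```

{"method": "move_arm", "body": {
  "moves": [
    {"gripper": 0,"x": 0,"y": 0,"z": 0,"roll": 9},
    {"gripper": 0,"x": 0,"y": 0,"z": 0,"roll": 9.1},
    {"gripper": 0,"x": 3,"y": 5,"z": 0,"roll": 0},
    {"gripper": 0,"x": 3,"y": 5,"z": 0,"roll": 0},
    {"gripper": 0,"x": 3,"y": 5,"z": 0,"roll": 0}
  ]
}}

```text
time_s: 1.4
eef_pos: [0.2756, 0.4037, 0.4044]
eef_rot: [0.0, 0.999, 0.038, 0.0]
wrist_force: [1.0, -0.3, 0.4]
opening: -0.001
```

{"method": "move_arm", "body": {
  "moves": [
    {"gripper": 0,"x": 3,"y": 5,"z": 0,"roll": 0},
    {"gripper": 0,"x": 3,"y": 5,"z": 0,"roll": 0},
    {"gripper": 0,"x": 3,"y": 5,"z": 0,"roll": 0},
    {"gripper": 0,"x": 3,"y": 5,"z": 0,"roll": 0},
    {"gripper": 0,"x": 3,"y": 5,"z": 0,"roll": 0}
  ]
}}

```text
time_s: 2.02
eef_pos: [0.4439, 0.1652, 0.4047]
eef_rot: [-0.0, 0.999, 0.037, 0.0]
wrist_force: [0.5, 0.9, -0.3]
opening: 0.002
```

```bash
python3 - <<'E'
from h import *
go(-.065,.075,.38)
E
```

```text
tool shift cm (now) [ 7.66 11.22  2.47] after roll [ 7.66 11.22  2.47] roll deg 0.0 world d [ 0.085 -0.106 -0.025]
```

{"method": "move_arm", "body": {
  "moves": [
    {"gripper": 0,"x": 3.8,"y": 5.6,"z": 1,"roll": 0},
    {"gripper": 0,"x": 3.8,"y": 5.6,"z": 1,"roll": 0},
    {"gripper": 0,"x": 0,"y": 0,"z": 0,"roll": 0}
  ]
}}

```text
time_s: 2.4
eef_pos: [0.5218, 0.0666, 0.3852]
eef_rot: [0.0, 0.999, 0.035, -0.001]
wrist_force: [-0.1, 1.1, -0.3]
opening: 0.0
```

```bash
cat >> h.py <<'E'
def wcam(name):
    import cv2
    p,r=pose(); c=ctrl.camera("wrist"); T=np.eye(4);T[:3,:3]=r.as_matrix();T[:3,3]=p
    T=T@c["tool_from_camera"]; cv2.imwrite(name+".png",c["img"][:,:,::-1]); np.savez(name+".npz",T=T,k=[c["fx"],c["cx"],c["cy"]])
def wray(name,u,v,z):
    d=np.load(name+".npz"); return ray(*d["k"],d["T"],u,v,z)
E
python3 - <<'E'
from h import *
wcam("pics/w1"); go(-.065,.075,.29)
E
```

```text
tool shift cm (now) [0.74 0.99 9.54] after roll [0.74 0.99 9.54] roll deg -0.2 world d [ 0.008 -0.009 -0.095]
```

View pics/w1.png

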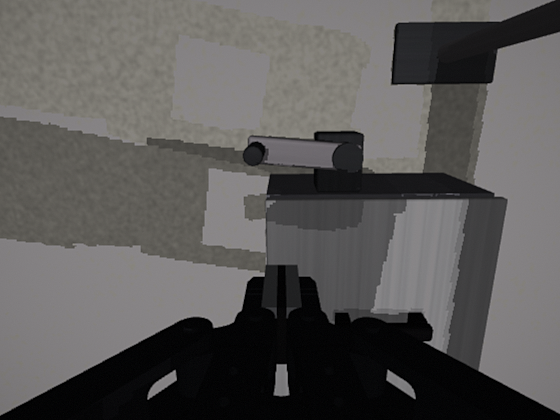

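The wrist view shows the near-left lid corner at (267,197), the far-left corner at (506,197), the pin at (254,154) and the pivot at (347,155).

```bash
python3 - <<'E'
from h import *
for n,u,v,z in [("NL",267,197,.107),("FL",506,197,.107),("pin",254,155,.144),("piv",347,155,.114)]:
    p=wray("pics/w1",u,v,z); print(n,p.round(4),tobox(p).round(4))
E
```

```text
NL [0.5109 0.0801 0.107 ] [-0.0812  0.0974]
FL [0.677  0.0916 0.107 ] [0.0853 0.0966]
pin [0.5029 0.1132 0.144 ] [-0.0867  0.131 ]
piv [0.5616 0.1136 0.114 ] [-0.028  0.127]
```

{"method": "move_arm", "body": {
  "moves": [
    {"gripper": 0,"x": 0.8,"y": 0.9,"z": 4,"roll": 0},
    {"gripper": 0,"x": 0,"y": 0,"z": 4.5,"roll": 0},
    {"gripper": 0,"x": 0,"y": 0,"z": 0.5,"roll": 0},
    {"gripper": 0,"x": 0,"y": 0,"z": 0.3,"roll": 0}
  ]
}}

```text
time_s: 2.95
eef_pos: [0.5289, 0.0625, 0.2945]
eef_rot: [0.0, 0.999, 0.038, 0.0]
wrist_force: [0.0, -0.3, -0.1]
opening: 0.003
```

{"method": "move_arm", "body": {
  "moves": [
    {"gripper": 0,"x": 0,"y": 0,"z": 0.3,"roll": 0},
    {"gripper": 0,"x": 0,"y": 0,"z": 0.3,"roll": 0}
  ]
}}

```text
time_s: 3.2
eef_pos: [0.5293, 0.0619, 0.2888]
eef_rot: [0.0, 0.999, 0.037, 0.001]
wrist_force: [0.2, -0.8, 0.7]
opening: -0.002
```

```bash
sed -i 's/C=np.array(\[.599,-.011\])/C=np.array([.6005,-.0095])/' h.py; python3 - <<'E'
from h import *
p,_=pose();print(p,tobox(p),ctrl.get_obs()["wrist_force"])
E
```

```text
[0.52927001 0.06185707 0.28878346] [-0.06575945  0.07642799] [ 0.17247565 -0.8108446   0.68851176]
```

Right over NL. Next I press down in small steps.

{"method": "move_arm", "body": {
  "moves": [
    {"gripper": 0,"x": 0,"y": 0,"z": 0.3,"roll": 0},
    {"gripper": 0,"x": 0,"y": 0,"z": 0.3,"roll": 0},
    {"gripper": 0,"x": 0,"y": 0,"z": 0.2,"roll": 0}
  ]
}}

```text
time_s: 3.58
eef_pos: [0.5289, 0.0617, 0.2799]
eef_rot: [0.0, 0.999, 0.037, -0.0]
wrist_force: [-5.5, 0.2, 14.7]
opening: 0.0
```

{"method": "move_arm", "body": {
  "moves": [
    {"gripper": 0,"x": 0,"y": 0,"z": 0.2,"roll": 0},
    {"gripper": 0,"x": 0,"y": 0,"z": 0.2,"roll": 0},
    {"gripper": 0,"x": 0,"y": 0,"z": 0,"roll": 0}
  ]
}}

```text
time_s: 3.95
eef_pos: [0.5288, 0.0618, 0.2768]
eef_rot: [-0.0, 0.999, 0.037, -0.0]
wrist_force: [-6.1, 1.0, 13.0]
opening: 0.003
```

{"method": "move_arm", "body": {
  "moves": [
    {"gripper": 0,"x": 0,"y": 0,"z": 0.2,"roll": 0},
    {"gripper": 0,"x": 0,"y": 0,"z": 0.1,"roll": 0},
    {"gripper": 0,"x": 0,"y": 0,"z": 0,"roll": 0}
  ]
}}

```text
time_s: 4.32
eef_pos: [0.5288, 0.0619, 0.2741]
eef_rot: [-0.0, 0.999, 0.037, -0.0]
wrist_force: [-7.5, 1.1, 15.3]
opening: -0.003
```

{"method": "move_arm", "body": {
  "moves": [
    {"gripper": 0,"x": 0,"y": 0,"z": 0.15,"roll": 0},
    {"gripper": 0,"x": 0,"y": 0,"z": 0.1,"roll": 0},
    {"gripper": 0,"x": 0,"y": 0,"z": 0,"roll": 0}
  ]
}}

```text
time_s: 4.7
eef_pos: [0.529, 0.0619, 0.2734]
eef_rot: [0.0, 0.999, 0.037, -0.0]
wrist_force: [-14.4, 1.9, 29.5]
opening: 0.003
```

{"method": "move_arm", "body": {
  "moves": [
    {"gripper": 0,"x": 0,"y": 0,"z": 0.1,"roll": 0},
    {"gripper": 0,"x": 0,"y": 0,"z": 0,"roll": 0}
  ]
}}

```text
time_s: 4.95
eef_pos: [0.529, 0.062, 0.2733]
eef_rot: [0.0, 0.999, 0.038, -0.0]
wrist_force: [-17.2, 1.6, 37.8]
opening: 0.003
```

NL hit its hard stop at z 0.273. Now NR.

{"method": "move_arm", "body": {
  "moves": [
    {"gripper": 0,"x": 0,"y": 0,"z": -2,"roll": 0},
    {"gripper": 0,"x": 0,"y": 0,"z": -4,"roll": 0},
    {"gripper": 0,"x": 0,"y": 5,"z": 0,"roll": 0},
    {"gripper": 0,"x": 0,"y": 5,"z": 0,"roll": 0},
    {"gripper": 0,"x": 0,"y": 5,"z": 0,"roll": 0}
  ]
}}

```text
time_s: 5.58
eef_pos: [0.5399, -0.0892, 0.3291]
eef_rot: [0.0, 0.999, 0.037, 0.0]
wrist_force: [-0.2, -0.2, -0.2]
opening: 0.0
```

{"method": "move_arm", "body": {
  "moves": [
    {"gripper": 0,"x": 0,"y": 0,"z": 3.2,"roll": 0},
    {"gripper": 0,"x": 0,"y": 0,"z": 0.5,"roll": 0},
    {"gripper": 0,"x": 0,"y": 0,"z": 0,"roll": 0}
  ]
}}

```text
time_s: 5.95
eef_pos: [0.5398, -0.0874, 0.2918]
eef_rot: [-0.0, 0.999, 0.038, -0.001]
wrist_force: [-0.3, -0.2, 0.3]
opening: 0.002
```

```bash
python3 - <<'E'
from h import *
go(-.065,-.075,.28)
E
```

```text
tool shift cm (now) [0.13 0.18 1.17] after roll [0.13 0.18 1.17] roll deg 0.1 world d [ 0.001 -0.002 -0.012]
```

{"method": "move_arm", "body": {
  "moves": [
    {"gripper": 0,"x": 0.1,"y": 0.1,"z": 0.4,"roll": 0},
    {"gripper": 0,"x": 0,"y": 0,"z": 0.3,"roll": 0},
    {"gripper": 0,"x": 0,"y": 0,"z": 0.3,"roll": 0},
    {"gripper": 0,"x": 0,"y": 0,"z": 0.2,"roll": 0}
  ]
}}

```text
time_s: 6.45
eef_pos: [0.5411, -0.0886, 0.2805]
eef_rot: [-0.0, 0.999, 0.037, 0.0]
wrist_force: [-4.3, 2.0, 11.8]
opening: 0.001
```

{"method": "move_arm", "body": {
  "moves": [
    {"gripper": 0,"x": 0,"y": 0,"z": 0.2,"roll": 0},
    {"gripper": 0,"x": 0,"y": 0,"z": 0.2,"roll": 0},
    {"gripper": 0,"x": 0,"y": 0,"z": 0.2,"roll": 0},
    {"gripper": 0,"x": 0,"y": 0,"z": 0,"roll": 0}
  ]
}}

```text
time_s: 6.95
eef_pos: [0.541, -0.0887, 0.2751]
eef_rot: [0.0, 0.999, 0.037, -0.0]
wrist_force: [-5.1, 1.9, 10.3]
opening: -0.002
```

{"method": "move_arm", "body": {
  "moves": [
    {"gripper": 0,"x": 0,"y": 0,"z": 0.2,"roll": 0},
    {"gripper": 0,"x": 0,"y": 0,"z": 0.2,"roll": 0},
    {"gripper": 0,"x": 0,"y": 0,"z": 0,"roll": 0}
  ]
}}

```text
time_s: 7.32
eef_pos: [0.5412, -0.0887, 0.2733]
eef_rot: [0.0, 0.999, 0.038, -0.0]
wrist_force: [-12.0, 3.0, 27.4]
opening: 0.001
```

{"method": "move_arm", "body": {
  "moves": [
    {"gripper": 0,"x": 0,"y": 0,"z": 0.15,"roll": 0},
    {"gripper": 0,"x": 0,"y": 0,"z": 0,"roll": 0}
  ]
}}

```text
time_s: 7.58
eef_pos: [0.5413, -0.0887, 0.2732]
eef_rot: [0.0, 0.999, 0.038, 0.0]
wrist_force: [-16.9, 4.4, 38.5]
opening: -0.001
```

{"method": "move_arm", "body": {
  "moves": [
    {"gripper": 0,"x": 0,"y": 0,"z": -3,"roll": 0},
    {"gripper": 100,"x": 0,"y": 0,"z": -5,"roll": 0},
    {"gripper": 100,"x": 4,"y": 0,"z": 0,"roll": 0},
    {"gripper": 100,"x": 0,"y": 0,"z": 0,"roll": 0}
  ]
}}

```text
time_s: 8.07
eef_pos: [0.5824, -0.0858, 0.3494]
eef_rot: [0.0, 0.999, 0.038, 0.001]
wrist_force: [-0.1, 0.1, -0.2]
opening: 0.636
```

```bash
python3 - <<'E'
from h import *
go(-.012,-.075,.28);wcam("pics/w2")
E
```

```text
tool shift cm (now) [1.15 0.02 6.94] after roll [1.15 0.01 6.94] roll deg 0.1 world d [ 0.012  0.001 -0.069]
```

View pics/w2.png

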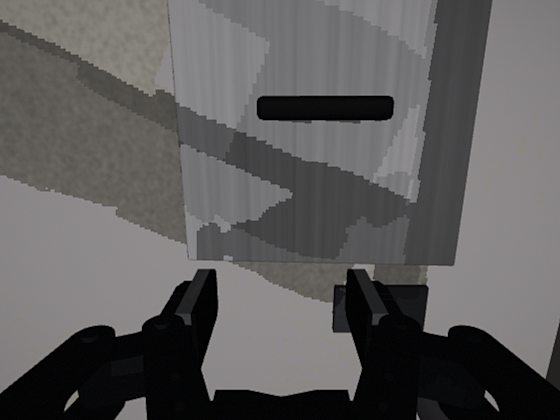

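The view shows the lid with its right edge at v≈262, the FR corner at about (454,265), and the handle at (258–393,107). The open knuckles are wide, so I'll back off, go down in front of the lamp, then slide the fingertip under it.

{"method": "move_arm", "body": {
  "moves": [
    {"gripper": 100,"x": -5,"y": 0,"z": 0,"roll": 0},
    {"gripper": 100,"x": -2,"y": 0,"z": 0,"roll": 0},
    {"gripper": 100,"x": 0,"y": 0,"z": 3,"roll": 0},
    {"gripper": 100,"x": 0,"y": 0,"z": 3,"roll": 0},
    {"gripper": 100,"x": 0,"y": 0,"z": 0,"roll": 0}
  ]
}}

```text
time_s: 8.75
eef_pos: [0.5091, -0.0905, 0.2857]
eef_rot: [-0.001, 0.999, 0.037, -0.003]
wrist_force: [-0.2, 0.6, 0.8]
opening: 1.002
```

```bash
python3 - <<'E'
from h import *
go(-.010,-.075,.2825)
E
```

```text
tool shift cm (now) [8.72 0.11 0.26] after roll [8.72 0.1  0.26] roll deg 0.0 world d [ 0.087  0.005 -0.003]
```

{"method": "move_arm", "body": {
  "moves": [
    {"gripper": 100,"x": 2.5,"y": 0,"z": 0,"roll": 0},
    {"gripper": 100,"x": 2,"y": 0,"z": 0,"roll": 0},
    {"gripper": 100,"x": 0,"y": 0,"z": 0,"roll": 0}
  ]
}}

```text
time_s: 9.12
eef_pos: [0.5568, -0.0878, 0.2896]
eef_rot: [0.0, 0.999, 0.038, 0.001]
wrist_force: [-1.1, 0.0, -0.4]
opening: 0.999
```

```bash
python3 - <<'E'
from h import *
import cv2
c=ctrl.camera("scene"); i=c["img"][170:310,190:350,::-1]
cv2.imwrite("pics/s2.png",np.clip(cv2.resize(i,None,fx=4,fy=4,interpolation=cv2.INTER_CUBIC)*1.5,0,255).astype(np.uint8))
E
```

```text
(no output)
```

View pics/s2.png

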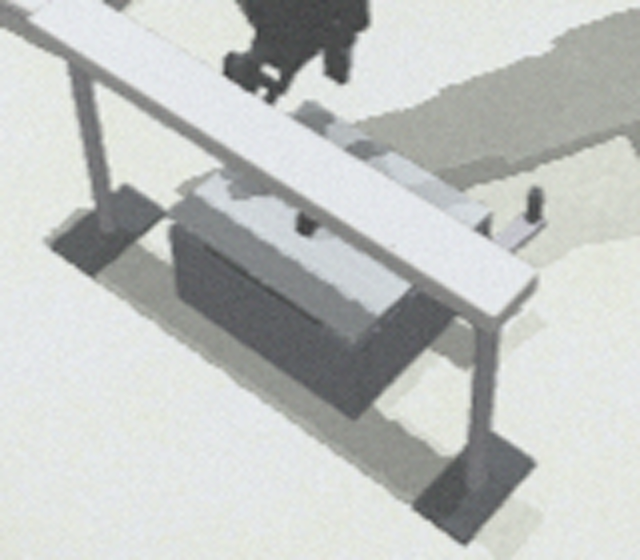

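The gripper is in front of the lamp bar and its far knuckle, at about (240,70), is below bar height. I'll carry on gently.

{"method": "move_arm", "body": {
  "moves": [
    {"gripper": 100,"x": 1.3,"y": 0,"z": 0.3,"roll": 0},
    {"gripper": 100,"x": 1,"y": 0,"z": 0,"roll": 0},
    {"gripper": 100,"x": 0,"y": 0,"z": 0,"roll": 0}
  ]
}}

```text
time_s: 9.55
eef_pos: [0.5795, -0.086, 0.2855]
eef_rot: [0.0, 0.999, 0.037, 0.0]
wrist_force: [-0.4, 0.2, 0.8]
opening: 1.0
```

{"method": "move_arm", "body": {
  "moves": [
    {"gripper": 100,"x": 0.8,"y": 0,"z": 0,"roll": 0},
    {"gripper": 100,"x": 0.5,"y": 0,"z": 0,"roll": 0},
    {"gripper": 100,"x": 0,"y": 0,"z": 0,"roll": 0}
  ]
}}

```text
time_s: 9.93
eef_pos: [0.5922, -0.085, 0.2855]
eef_rot: [0.0, 0.999, 0.037, 0.0]
wrist_force: [0.0, 0.6, -0.6]
opening: 1.0
```

```bash
python3 - <<'E'
from h import *
go(-.010,-.075,.2725); print(ctrl.get_obs()["torque"])
E
```

```text
tool shift cm (now) [0.39 0.03 1.3 ] after roll [0.39 0.03 1.3 ] roll deg 0.0 world d [ 0.004 -0.    -0.013]
[0.00112937 0.0187096  0.03868597]
```

{"method": "move_arm", "body": {
  "moves": [
    {"gripper": 100,"x": 0.5,"y": 0,"z": 0.3,"roll": 0},
    {"gripper": 100,"x": 0,"y": 0,"z": 0.5,"roll": 0},
    {"gripper": 100,"x": 0,"y": 0,"z": 0.3,"roll": 0},
    {"gripper": 100,"x": 0,"y": 0,"z": 0,"roll": 0}
  ]
}}

```text
time_s: 10.42
eef_pos: [0.5966, -0.0846, 0.2738]
eef_rot: [-0.0, 0.999, 0.037, -0.001]
wrist_force: [0.3, -0.6, -0.1]
opening: 1.001
```

{"method": "move_arm", "body": {
  "moves": [
    {"gripper": 100,"x": 0,"y": 0,"z": 0.3,"roll": 0},
    {"gripper": 100,"x": 0,"y": 0,"z": 0.2,"roll": 0},
    {"gripper": 100,"x": 0,"y": 0,"z": 0,"roll": 0}
  ]
}}

```text
time_s: 10.8
eef_pos: [0.5967, -0.0846, 0.2692]
eef_rot: [-0.0, 0.999, 0.037, -0.0]
wrist_force: [0.3, -0.6, -0.2]
opening: 0.998
```

{"method": "move_arm", "body": {
  "moves": [
    {"gripper": 100,"x": 0,"y": 0,"z": 0.2,"roll": 0},
    {"gripper": 100,"x": 0,"y": 0,"z": 0.2,"roll": 0},
    {"gripper": 100,"x": 0,"y": 0,"z": 0,"roll": 0}
  ]
}}

```text
time_s: 11.18
eef_pos: [0.5971, -0.0848, 0.2666]
eef_rot: [0.0, 0.999, 0.037, 0.0]
wrist_force: [-3.1, 0.9, 7.1]
opening: 1.005
```

{"method": "move_arm", "body": {
  "moves": [
    {"gripper": 100,"x": 0,"y": 0,"z": 0.2,"roll": 0},
    {"gripper": 100,"x": 0,"y": 0,"z": 0,"roll": 0}
  ]
}}

```text
time_s: 11.42
eef_pos: [0.5972, -0.0847, 0.2652]
eef_rot: [0.0, 0.999, 0.037, 0.001]
wrist_force: [-6.6, 1.4, 10.3]
opening: 0.999
```

{"method": "move_arm", "body": {
  "moves": [
    {"gripper": 100,"x": 0,"y": 0,"z": 0.2,"roll": 0},
    {"gripper": 100,"x": 0,"y": 0,"z": 0,"roll": 0}
  ]
}}

```text
time_s: 11.68
eef_pos: [0.5973, -0.0848, 0.2636]
eef_rot: [0.0, 0.999, 0.037, 0.001]
wrist_force: [-5.9, 0.6, 12.1]
opening: 0.998
```

```bash
python3 - <<'E'
from h import *
o=ctrl.get_obs();print(o["torque"],o["wrist_force"])
E
```

```text
[0.16317899 0.3767826  0.10222915] [-5.91775619  0.57695914 12.11368512]
```

Solving the torque for the contact point gives x ≈ +47 mm from the tool axis, so it is the far fingertip pressing. I'll continue.

{"method": "move_arm", "body": {
  "moves": [
    {"gripper": 100,"x": 0,"y": 0,"z": 0.2,"roll": 0},
    {"gripper": 100,"x": 0,"y": 0,"z": 0.1,"roll": 0},
    {"gripper": 100,"x": 0,"y": 0,"z": 0,"roll": 0}
  ]
}}

```text
time_s: 12.05
eef_pos: [0.5975, -0.0849, 0.2611]
eef_rot: [0.001, 0.999, 0.037, 0.001]
wrist_force: [-6.8, 1.1, 15.2]
opening: 1.002
```

{"method": "move_arm", "body": {
  "moves": [
    {"gripper": 100,"x": 0,"y": 0,"z": 0.15,"roll": 0},
    {"gripper": 100,"x": 0,"y": 0,"z": 0,"roll": 0}
  ]
}}

```text
time_s: 12.3
eef_pos: [0.5976, -0.085, 0.2605]
eef_rot: [0.001, 0.999, 0.037, 0.001]
wrist_force: [-8.6, 1.5, 20.8]
opening: 1.001
```

{"method": "move_arm", "body": {
  "moves": [
    {"gripper": 100,"x": 0,"y": 0,"z": 0.1,"roll": 0},
    {"gripper": 100,"x": 0,"y": 0,"z": 0,"roll": 0}
  ]
}}

```text
time_s: 12.55
eef_pos: [0.5977, -0.085, 0.2604]
eef_rot: [0.001, 0.999, 0.037, 0.001]
wrist_force: [-12.0, 1.4, 27.0]
opening: 0.999
```

```bash
python3 - <<'E'
from h import *
o=ctrl.get_obs();F=o["wrist_force"];print(o["torque"],F,"rx",(-.16*F[0]-o["torque"][1])/F[2])
E
```

```text
[0.46087595 1.64607908 0.10474708] [-11.97477893   1.40826761  27.0406072 ] rx 0.009980750146891091
```

{"method": "move_arm", "body": {
  "moves": [
    {"gripper": 100,"x": 0,"y": 0,"z": 0.15,"roll": 0},
    {"gripper": 100,"x": 0,"y": 0,"z": 0,"roll": 0}
  ]
}}

```text
time_s: 12.8
eef_pos: [0.5979, -0.085, 0.2602]
eef_rot: [0.001, 0.999, 0.037, 0.001]
wrist_force: [-13.1, 3.8, 35.0]
opening: 1.001
```

```bash
python3 - <<'E'
from h import *
o=ctrl.get_obs();F=o["wrist_force"];print(o["torque"],F,o["eef_pos"],"rx",(-.16*F[0]-o["torque"][1])/F[2])
E
```

```text
[ 0.61255229  2.5768969  -0.04752586] [-13.08381543   3.81454815  34.97490767] [ 0.59785796 -0.08497443  0.26020803] rx -0.01382380866651351
```

The near finger has started sharing the load, so this reading can't prove FR is home. I'll roll about 20° so the near finger hangs off the lid's right edge and the far fingertip presses alone.

{"method": "move_arm", "body": {
  "moves": [
    {"gripper": 100,"x": 0,"y": 0,"z": -0.8,"roll": 0},
    {"gripper": 100,"x": -0.5,"y": 1,"z": -1,"roll": 0},
    {"gripper": 100,"x": -0.5,"y": 1,"z": 0,"roll": -10},
    {"gripper": 100,"x": 0,"y": 0,"z": 0,"roll": -10},
    {"gripper": 100,"x": 0,"y": 0,"z": 0,"roll": 0}
  ]
}}

```text
time_s: 13.42
eef_pos: [0.588, -0.106, 0.2722]
eef_rot: [-0.0, 0.978, 0.209, -0.0]
wrist_force: [-0.3, 0.0, -0.9]
opening: 0.998
```

```bash
python3 - <<'E'
from h import *
o=ctrl.get_obs();print(o["wrist_force"],o["eef_pos"])
go(-.012,-.097,.265,YAW+np.radians(20))
E
```

```text
[-0.33805991  0.04581893 -0.88054124] [ 0.58804346 -0.10603393  0.27219284]
tool shift cm (now) [0.65 0.41 0.72] after roll [0.65 0.41 0.72] roll deg -0.1 world d [ 0.008 -0.001 -0.007]
```

{"method": "move_arm", "body": {
  "moves": [
    {"gripper": 100,"x": 0.6,"y": 0.4,"z": 0.4,"roll": 0},
    {"gripper": 100,"x": 0,"y": 0,"z": 0.3,"roll": 0},
    {"gripper": 100,"x": 0,"y": 0,"z": 0.2,"roll": 0},
    {"gripper": 100,"x": 0,"y": 0,"z": 0,"roll": 0}
  ]
}}

```text
time_s: 13.92
eef_pos: [0.5953, -0.1064, 0.263]
eef_rot: [-0.0, 0.978, 0.21, -0.0]
wrist_force: [-0.1, 0.6, 0.2]
opening: 1.001
```

{"method": "move_arm", "body": {
  "moves": [
    {"gripper": 100,"x": 0,"y": 0,"z": 0.2,"roll": 0},
    {"gripper": 100,"x": 0,"y": 0,"z": 0,"roll": 0}
  ]
}}

```text
time_s: 14.18
eef_pos: [0.5954, -0.1065, 0.2613]
eef_rot: [-0.0, 0.978, 0.21, -0.0]
wrist_force: [0.4, -0.7, -0.2]
opening: 1.001
```

{"method": "move_arm", "body": {
  "moves": [
    {"gripper": 100,"x": 0,"y": 0,"z": 0.15,"roll": 0},
    {"gripper": 100,"x": 0,"y": 0,"z": 0,"roll": 0}
  ]
}}

```text
time_s: 14.42
eef_pos: [0.5956, -0.1065, 0.2604]
eef_rot: [0.0, 0.978, 0.21, 0.0]
wrist_force: [-0.1, -0.4, 3.4]
opening: 1.001
```

{"method": "move_arm", "body": {
  "moves": [
    {"gripper": 100,"x": 0,"y": 0,"z": 0.15,"roll": 0},
    {"gripper": 100,"x": 0,"y": 0,"z": 0,"roll": 0}
  ]
}}

```text
time_s: 14.68
eef_pos: [0.5957, -0.1065, 0.2601]
eef_rot: [0.0, 0.978, 0.21, 0.0]
wrist_force: [-5.9, 1.7, 11.8]
opening: 0.998
```

{"method": "move_arm", "body": {
  "moves": [
    {"gripper": 100,"x": 0,"y": 0,"z": 0.15,"roll": 0},
    {"gripper": 100,"x": 0,"y": 0,"z": 0,"roll": 0}
  ]
}}

```text
time_s: 14.92
eef_pos: [0.5958, -0.1065, 0.2599]
eef_rot: [0.0, 0.978, 0.21, 0.001]
wrist_force: [-10.2, 2.4, 19.5]
opening: 1.0
```

{"method": "move_arm", "body": {
  "moves": [
    {"gripper": 100,"x": 0,"y": 0,"z": 0.15,"roll": 0},
    {"gripper": 100,"x": 0,"y": 0,"z": 0,"roll": 0}
  ]
}}

```text
time_s: 15.18
eef_pos: [0.5958, -0.1065, 0.2597]
eef_rot: [0.0, 0.978, 0.211, 0.001]
wrist_force: [-14.9, 3.4, 29.1]
opening: 0.996
```

```bash
python3 - <<'E'
from h import *
o=ctrl.get_obs();F=o["wrist_force"];T=o["torque"];print(T,F,o["eef_pos"],"rx",(-.16*F[0]-T[1])/F[2],"ry",(T[0]-.16*F[1])/F[2])
E
```

```text
[1.23875794 1.33101662 0.45673771] [-14.9294913    3.44805593  29.14118261] [ 0.59583916 -0.10653725  0.25970665] rx 0.03629578119008802 ry 0.02357725161880106
```

The contact is on the far finger only. Force rose to 29 N over 0.4 mm, so FR is hard home. For FL I'll use the straight roll, which keeps the near finger clear of the latch.

{"method": "move_arm", "body": {
  "moves": [
    {"gripper": 100,"x": 0,"y": 0,"z": -2.2,"roll": 0},
    {"gripper": 100,"x": -4,"y": 0,"z": 0,"roll": 10},
    {"gripper": 100,"x": -4,"y": 0,"z": 0,"roll": 10},
    {"gripper": 100,"x": 0,"y": 0,"z": -5,"roll": 0},
    {"gripper": 100,"x": 0,"y": -6,"z": 0,"roll": 0}
  ]
}}

```text
time_s: 15.8
eef_pos: [0.5173, -0.0759, 0.3316]
eef_rot: [0.002, 0.999, 0.034, 0.004]
wrist_force: [1.3, 0.3, -0.5]
opening: 1.001
```

{"method": "move_arm", "body": {
  "moves": [
    {"gripper": 100,"x": 0,"y": -6,"z": 0,"roll": 0},
    {"gripper": 100,"x": 0,"y": -5,"z": 0,"roll": 0},
    {"gripper": 100,"x": 0,"y": 0,"z": 0,"roll": 0},
    {"gripper": 100,"x": 0,"y": 0,"z": 0,"roll": 0}
  ]
}}

```text
time_s: 16.3
eef_pos: [0.5077, 0.0365, 0.3274]
eef_rot: [0.0, 0.999, 0.038, 0.0]
wrist_force: [0.2, -0.6, -0.3]
opening: 1.0
```

```bash
python3 - <<'E'
from h import *
p,_=pose();print(p,tobox(p));go(-.010,.075,.2855)
E
```

```text
[0.5076861  0.03647932 0.32741346] [-0.08916053  0.05271544]
tool shift cm (now) [ 7.92 -2.22  4.19] after roll [ 7.92 -2.23  4.19] roll deg 0.1 world d [ 0.077  0.028 -0.042]
```

{"method": "move_arm", "body": {
  "moves": [
    {"gripper": 100,"x": 0,"y": -2.2,"z": 0,"roll": 0},
    {"gripper": 100,"x": 0,"y": 0,"z": 4.2,"roll": 0},
    {"gripper": 100,"x": 3.5,"y": 0,"z": 0,"roll": 0},
    {"gripper": 100,"x": 2,"y": 0,"z": 0,"roll": 0},
    {"gripper": 100,"x": 0,"y": 0,"z": 0,"roll": 0}
  ]
}}

```text
time_s: 16.92
eef_pos: [0.562, 0.061, 0.2852]
eef_rot: [0.0, 0.999, 0.036, 0.0]
wrist_force: [0.2, 0.5, 0.0]
opening: 1.0
```

{"method": "move_arm", "body": {
  "moves": [
    {"gripper": 100,"x": 1.2,"y": 0,"z": 0,"roll": 0},
    {"gripper": 100,"x": 1,"y": 0,"z": 0,"roll": 0},
    {"gripper": 100,"x": 0,"y": 0,"z": 0.5,"roll": 0},
    {"gripper": 100,"x": 0,"y": 0,"z": 0.5,"roll": 0},
    {"gripper": 100,"x": 0,"y": 0,"z": 0,"roll": 0}
  ]
}}

```text
time_s: 17.55
eef_pos: [0.5821, 0.0645, 0.2745]
eef_rot: [-0.0, 0.999, 0.037, -0.001]
wrist_force: [0.1, 0.2, 0.4]
opening: 1.003
```

```bash
python3 - <<'E'
from h import *
p,_=pose();print(p,tobox(p));go(-.010,.075,.27)
E
```

```text
[0.58211955 0.06450201 0.27453429] [-0.01285899  0.07515839]
tool shift cm (now) [0.29 0.02 0.45] after roll [0.29 0.02 0.45] roll deg 0.0 world d [ 0.003  0.    -0.005]
```

{"method": "move_arm", "body": {
  "moves": [
    {"gripper": 100,"x": 0.3,"y": 0,"z": 0.3,"roll": 0},
    {"gripper": 100,"x": 0,"y": 0,"z": 0.2,"roll": 0},
    {"gripper": 100,"x": 0,"y": 0,"z": 0.2,"roll": 0},
    {"gripper": 100,"x": 0,"y": 0,"z": 0,"roll": 0}
  ]
}}

```text
time_s: 18.05
eef_pos: [0.5856, 0.0646, 0.2682]
eef_rot: [-0.0, 0.999, 0.037, -0.0]
wrist_force: [0.3, -1.0, 0.2]
opening: 0.999
```

{"method": "move_arm", "body": {
  "moves": [
    {"gripper": 100,"x": 0,"y": 0,"z": 0.2,"roll": 0},
    {"gripper": 100,"x": 0,"y": 0,"z": 0.2,"roll": 0},
    {"gripper": 100,"x": 0,"y": 0,"z": 0,"roll": 0}
  ]
}}

```text
time_s: 18.42
eef_pos: [0.5859, 0.0647, 0.2654]
eef_rot: [0.0, 0.999, 0.037, 0.0]
wrist_force: [-4.0, 0.4, 6.6]
opening: 1.003
```

{"method": "move_arm", "body": {
  "moves": [
    {"gripper": 100,"x": 0,"y": 0,"z": 0.2,"roll": 0},
    {"gripper": 100,"x": 0,"y": 0,"z": 0.15,"roll": 0},
    {"gripper": 100,"x": 0,"y": 0,"z": 0,"roll": 0}
  ]
}}

```text
time_s: 18.8
eef_pos: [0.586, 0.0647, 0.2622]
eef_rot: [0.0, 0.999, 0.037, 0.001]
wrist_force: [-3.0, 0.3, 8.4]
opening: 1.002
```

{"method": "move_arm", "body": {
  "moves": [
    {"gripper": 100,"x": 0,"y": 0,"z": 0.2,"roll": 0},
    {"gripper": 100,"x": 0,"y": 0,"z": 0.1,"roll": 0},
    {"gripper": 100,"x": 0,"y": 0,"z": 0,"roll": 0}
  ]
}}

```text
time_s: 19.18
eef_pos: [0.5862, 0.0647, 0.2598]
eef_rot: [0.0, 0.999, 0.037, 0.001]
wrist_force: [-3.9, 0.5, 11.3]
opening: 0.999
```

{"method": "move_arm", "body": {
  "moves": [
    {"gripper": 100,"x": 0,"y": 0,"z": 0.15,"roll": 0},
    {"gripper": 100,"x": 0,"y": 0,"z": 0.1,"roll": 0},
    {"gripper": 100,"x": 0,"y": 0,"z": 0,"roll": 0}
  ]
}}

```text
time_s: 19.55
eef_pos: [0.5863, 0.0648, 0.2596]
eef_rot: [0.0, 0.999, 0.037, 0.001]
wrist_force: [-11.2, 0.7, 27.8]
opening: 0.998
```

```bash
python3 - <<'E'
from h import *
o=ctrl.get_obs();F=o["wrist_force"];T=o["torque"];print(T,F,o["eef_pos"],"rx",(-.16*F[0]-T[1])/F[2],"ry",(T[0]-.16*F[1])/F[2])
E
```

```text
[0.14200454 2.32704489 0.01104255] [-11.22655636   0.65839611  27.78651177] [0.58634317 0.06475941 0.25960095] rx -0.019102645102344242 ry 0.0013193871469325748
```

{"method": "move_arm", "body": {
  "moves": [
    {"gripper": 100,"x": 0,"y": 0,"z": 0.2,"roll": 0},
    {"gripper": 100,"x": 0,"y": 0,"z": 0,"roll": 0}
  ]
}}

```text
time_s: 19.8
eef_pos: [0.5864, 0.0648, 0.2595]
eef_rot: [0.0, 0.999, 0.038, 0.001]
wrist_force: [-17.5, 0.4, 42.2]
opening: 1.002
```

{"method": "move_arm", "body": {
  "moves": [
    {"gripper": 100,"x": 0,"y": 0,"z": 0.2,"roll": 0},
    {"gripper": 100,"x": 0,"y": 0,"z": 0,"roll": 0}
  ]
}}

```text
time_s: 20.05
eef_pos: [0.5865, 0.0648, 0.2594]
eef_rot: [0.0, 0.999, 0.038, 0.001]
wrist_force: [-25.3, 0.6, 56.4]
opening: 1.0
```

```bash
python3 - <<'E'
from h import *
o=ctrl.get_obs();F=o["wrist_force"];T=o["torque"];print(T,F,o["eef_pos"],"rx",(-.16*F[0]-T[1])/F[2],"ry",(T[0]-.16*F[1])/F[2], pose(o)[1].as_matrix()[:,2])
E
```

```text
[-0.01131777  4.53096123 -0.13612502] [-25.34378905   0.61559651  56.41233347] [0.58650036 0.06482366 0.25937865] rx -0.008437073098135607 ry -0.0019466169996338802 [ 1.71191995e-03 -8.67974223e-04 -9.99998158e-01]
```

FL: at 56 N total, the far finger carries about 23 N with only 0.1–0.2 mm of motion, so it is on its hard stop. I'll back off and get ready for the latch.

{"method": "move_arm", "body": {
  "moves": [
    {"gripper": 100,"x": 0,"y": 0,"z": -2.5,"roll": 0},
    {"gripper": 100,"x": -4,"y": 0,"z": 0,"roll": 0},
    {"gripper": 100,"x": -4,"y": 0,"z": 0,"roll": 0},
    {"gripper": 0,"x": 0,"y": 0,"z": -6,"roll": 0},
    {"gripper": 0,"x": 0,"y": -4,"z": -3,"roll": 0}
  ]
}}

```text
time_s: 20.68
eef_pos: [0.5033, 0.0973, 0.369]
eef_rot: [0.0, 0.999, 0.035, 0.002]
wrist_force: [1.6, 0.5, -0.3]
opening: 0.603
```

{"method": "move_arm", "body": {
  "moves": [
    {"gripper": 0,"x": 0,"y": -4,"z": 0,"roll": 0},
    {"gripper": 0,"x": 0,"y": 0,"z": 0,"roll": 0},
    {"gripper": 0,"x": 0,"y": 0,"z": 0,"roll": 0},
    {"gripper": 0,"x": 0,"y": 0,"z": 0,"roll": 0}
  ]
}}

```text
time_s: 21.18
eef_pos: [0.5001, 0.1376, 0.366]
eef_rot: [0.0, 0.999, 0.037, -0.0]
wrist_force: [-0.9, -0.2, -0.5]
opening: 0.002
```

```bash
python3 - <<'E'
from h import *
p,_=pose();print(p,tobox(p),ctrl.get_obs()["q"].round(2));go(-.090,.158,.295); wcam("pics/w3")
E
```

```text
[0.50008146 0.13762164 0.36596804] [-0.08926665  0.1541432 ] [ 0.04  0.09  1.79 -0.    1.26 -0.03]
tool shift cm (now) [-0.07 -0.39  7.1 ] after roll [-0.07 -0.39  7.1 ] roll deg -0.0 world d [-0.001  0.004 -0.071]
```

View pics/w3.png

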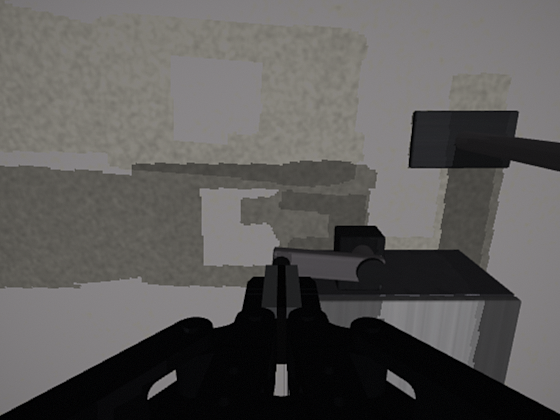

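The pin is at about (281,257), right at the shut fingertips in the image; the latch bar runs to the pivot at (370,267).

```bash
python3 - <<'E'
from h import *
print(tobox(wray("pics/w3",281,259,.142)),tobox(wray("pics/w3",370,266,.114)), tobox(wray("pics/w3",519,298,.0995)))
E
```

```text
[-0.08925827  0.14504992] [-0.03055044  0.12798979] [0.08279225 0.09620205]
```

The pin now reads y≈0.145 instead of 0.130. It may be partly hidden by the fingers, so I'll move aside and look again.

{"method": "move_arm", "body": {
  "moves": [
    {"gripper": 0,"x": -5,"y": -4,"z": 0,"roll": 0},
    {"gripper": 0,"x": 0,"y": 0,"z": 0,"roll": 0},
    {"gripper": 0,"x": 0,"y": 0,"z": 0,"roll": 0}
  ]
}}

```text
time_s: 21.6
eef_pos: [0.4488, 0.1733, 0.3666]
eef_rot: [0.0, 0.999, 0.037, 0.0]
wrist_force: [0.0, 0.7, 0.4]
opening: -0.003
```

```bash
python3 - <<'E'
from h import *
import cv2
wcam("pics/w4"); i=cv2.imread("pics/w4.png")[200:400,260:520]
cv2.imwrite("pics/w4c.png",np.clip(cv2.resize(i,None,fx=3,fy=3,interpolation=cv2.INTER_CUBIC)*1.6,0,255).astype(np.uint8))
p,_=pose();print(p,tobox(p))
E
```

```text
[0.44916427 0.17317308 0.36672219] [-0.13741609  0.19336178]
```

View pics/w4c.png

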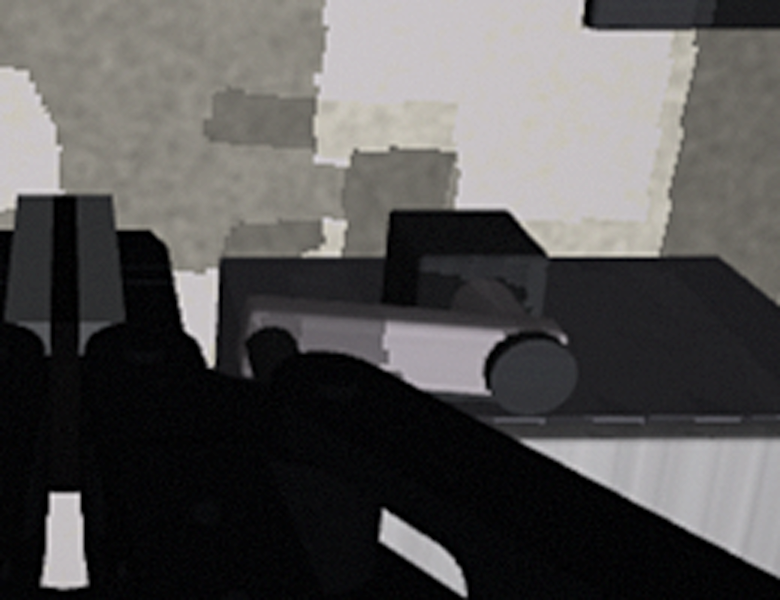

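```bash
python3 - <<'E'
from h import *
w=lambda u,v,z:tobox(wray("pics/w4",260+u/3,200+v/3,z)).round(4)
print("pin",w(272,348,.144),w(272,352,.144),"bar edge",w(250,300,.114),w(560,332,.114),"piv",w(532,373,.114),w(532,373,.124))
print("w1 bar edge",[tobox(wray("pics/w1",u,v,.114)).round(4) for u,v in((255,136),(340,139))])
E
```

```text
pin [-0.0957  0.1482] [-0.0957  0.1473] bar edge [-0.0948  0.1419] [-0.0232  0.1336] piv [-0.0283  0.1229] [-0.0333  0.1294]
w1 bar edge [array([-0.0896,  0.1381]), array([-0.0347,  0.136 ])]
```

The pin's top was hidden behind the knuckle. The bar's edge direction gives latch ≈ -0.1 and the pin at about (-0.090, 0.132) in the box frame, which fits the first views. I'll lower beside it and push.

{"method": "move_arm", "body": {
  "moves": [
    {"gripper": 0,"x": 4.7,"y": 1.5,"z": 2,"roll": 0},
    {"gripper": 0,"x": 0,"y": 1.5,"z": 5,"roll": 0},
    {"gripper": 0,"x": 0,"y": 0,"z": 0,"roll": 0}
  ]
}}

```text
time_s: 22.02
eef_pos: [0.4968, 0.1457, 0.2927]
eef_rot: [0.0, 0.999, 0.036, -0.004]
wrist_force: [0.1, 0.3, -0.1]
opening: -0.001
```

```bash
python3 - <<'E'
from h import *
p,_=pose();print(p,tobox(p),ctrl.get_obs()["wrist_force"]);go(-.090,.150,.295)
E
```

```text
[0.49676982 0.1456693  0.29266982] [-0.09197425  0.16241367] [ 0.14265492  0.29898855 -0.0573648 ]
tool shift cm (now) [ 0.2   1.24 -0.23] after roll [ 0.2   1.24 -0.23] roll deg -0.1 world d [ 0.003 -0.012  0.002]
```

{"method": "move_arm", "body": {
  "moves": [
    {"gripper": 0,"x": 0.2,"y": 1,"z": -0.3,"roll": 0},
    {"gripper": 0,"x": 0,"y": 1,"z": 0,"roll": 0},
    {"gripper": 0,"x": -0.22,"y": 1.07,"z": 0,"roll": -10},
    {"gripper": 0,"x": 0,"y": 0,"z": 0,"roll": 0}
  ]
}}

```text
time_s: 22.52
eef_pos: [0.5001, 0.1161, 0.3011]
eef_rot: [0.0, 0.992, 0.123, 0.002]
wrist_force: [0.5, 0.4, -0.3]
opening: 0.001
```

```bash
python3 - <<'E'
from h import *
p,r=pose();m=r.as_matrix();a=np.arctan2(m[1,0],m[0,0])-YAW;b=tobox(p);d=b-[-.03,.125]
print(b,"arcang",np.degrees(np.arctan2(-d[1],-d[0])),"r",np.hypot(*d),"tool",np.degrees(a))
E
```

```text
[-0.09081467  0.13267737] arcang -7.195075681748154 r 0.06129735661291163 tool 9.896807159111418
```

{"method": "move_arm", "body": {
  "moves": [
    {"gripper": 0,"x": -0.22,"y": 1.07,"z": 0.3,"roll": -10},
    {"gripper": 0,"x": -0.22,"y": 1.07,"z": 0,"roll": -10},
    {"gripper": 0,"x": -0.22,"y": 1.07,"z": 0,"roll": -10},
    {"gripper": 0,"x": 0,"y": 0,"z": 0,"roll": 0}
  ]
}}

```text
time_s: 23.02
eef_pos: [0.5071, 0.0848, 0.2972]
eef_rot: [0.0, 0.927, 0.374, 0.001]
wrist_force: [0.3, 0.5, 0.7]
opening: 0.002
```

```bash
cat > arc.py <<'E'
from h import *
o=ctrl.get_obs();p,r=pose(o);m=r.as_matrix();a=np.arctan2(m[1,0],m[0,0])-YAW;b=tobox(p);d=b-[-.03,.125]
print(b,"arcang",np.degrees(np.arctan2(-d[1],-d[0])),"r",np.hypot(*d),"tool",np.degrees(a),o["wrist_force"],o["eef_pos"])
E
python3 arc.py
```

```text
[-0.08621785  0.10095151] arcang 23.15994148310014 r 0.061145538818452874 tool 39.72107750451251 [0.3166949  0.51406962 0.71642425] [0.50705451 0.08480093 0.29715645]
```

{"method": "move_arm", "body": {
  "moves": [
    {"gripper": 0,"x": -0.22,"y": 1.07,"z": 0,"roll": -10},
    {"gripper": 0,"x": -0.22,"y": 1.07,"z": 0,"roll": -10},
    {"gripper": 0,"x": -0.22,"y": 1.07,"z": 0,"roll": -10},
    {"gripper": 0,"x": 0,"y": 0,"z": 0,"roll": 0}
  ]
}}

```text
time_s: 23.52
eef_pos: [0.5291, 0.0613, 0.2968]
eef_rot: [0.0, 0.799, 0.601, 0.0]
wrist_force: [-1.4, -0.3, -0.3]
opening: -0.0
```

```bash
python3 arc.py; python3 - <<'E'
from h import *
wcam("pics/w5")
E
```

```text
[-0.06600807  0.07583977] arcang 53.77859100125761 r 0.06093692872205979 tool 69.63990749852594 [-1.44357669 -0.28907339 -0.31135319] [0.52906556 0.06125207 0.29684252]
```

View pics/w5.png

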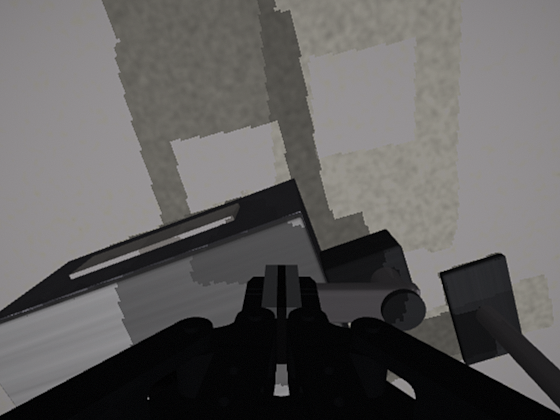

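The latch bar is following: it runs from the pivot (404,308) to the fingertips (305,300) and is across the lid edge. I'll push on to the stop.

{"method": "move_arm", "body": {
  "moves": [
    {"gripper": 0,"x": -0.22,"y": 1.07,"z": 0,"roll": -10},
    {"gripper": 0,"x": -0.22,"y": 1.07,"z": 0,"roll": -10},
    {"gripper": 0,"x": 0,"y": 0,"z": 0,"roll": 0}
  ]
}}

```text
time_s: 23.95
eef_pos: [0.5489, 0.0532, 0.2966]
eef_rot: [0.0, 0.683, 0.731, 0.0]
wrist_force: [0.1, 0.0, -0.3]
opening: 0.005
```

{"method": "move_arm", "body": {
  "moves": [
    {"gripper": 0,"x": 0,"y": 0.15,"z": 0,"roll": 0},
    {"gripper": 0,"x": 0,"y": 0.1,"z": 0,"roll": 0},
    {"gripper": 0,"x": 0,"y": 0,"z": 0,"roll": 0}
  ]
}}

```text
time_s: 24.32
eef_pos: [0.551, 0.0532, 0.2964]
eef_rot: [-0.0, 0.681, 0.732, -0.0]
wrist_force: [-2.9, 0.1, 1.2]
opening: -0.001
```

```bash
python3 arc.py
```

```text
[-0.04468273  0.06622857] arcang 75.97304861183565 r 0.060577749512043644 tool 89.93815260176929 [-2.94575061  0.12456125  1.23015834] [0.55104311 0.05324381 0.29638467]
```

{"method": "move_arm", "body": {
  "moves": [
    {"gripper": 0,"x": 0,"y": 0.15,"z": 0,"roll": 0},
    {"gripper": 0,"x": 0,"y": 0,"z": 0,"roll": 0}
  ]
}}

```text
time_s: 24.58
eef_pos: [0.5519, 0.0533, 0.2962]
eef_rot: [-0.001, 0.681, 0.733, -0.001]
wrist_force: [-7.2, -0.4, 4.9]
opening: 0.002
```

{"method": "move_arm", "body": {
  "moves": [
    {"gripper": 0,"x": 0,"y": 0.15,"z": 0,"roll": 0},
    {"gripper": 0,"x": 0,"y": 0,"z": 0,"roll": 0}
  ]
}}

```text
time_s: 24.82
eef_pos: [0.5526, 0.0533, 0.2961]
eef_rot: [-0.002, 0.68, 0.733, -0.002]
wrist_force: [-13.4, -0.8, 9.1]
opening: 0.003
```

The force is climbing with little motion, so the latch is at its stop. I'll back away and check.

{"method": "move_arm", "body": {
  "moves": [
    {"gripper": 0,"x": 0,"y": -2,"z": 0,"roll": 0},
    {"gripper": 0,"x": 0,"y": -4,"z": 0,"roll": 0},
    {"gripper": 0,"x": 0,"y": -5,"z": -5,"roll": 0},
    {"gripper": 0,"x": 0,"y": -3,"z": -5,"roll": 0},
    {"gripper": 0,"x": 0,"y": 0,"z": 0,"roll": 0}
  ]
}}

```text
time_s: 25.45
eef_pos: [0.4204, 0.0433, 0.3952]
eef_rot: [0.004, 0.681, 0.733, 0.003]
wrist_force: [1.1, -0.9, 0.3]
opening: -0.0
```

```bash
python3 - <<'E'
from h import *
import cv2
wcam("pics/w6")
i=cv2.imread("pics/w6.png"); a=np.clip(i*1.7,0,255).astype(np.uint8)
c=ctrl.camera("top")["img"][150:250,205:360,::-1]; b=np.clip(cv2.resize(c,None,fx=5,fy=5,interpolation=cv2.INTER_CUBIC)*1.7,0,255).astype(np.uint8)
a=cv2.resize(a[:330],None,fx=.95,fy=.95)
out=np.zeros((600,800,3),np.uint8); b=cv2.resize(b,(440,284)); out[:a.shape[0],:a.shape[1]]=a; out[314:598,:440]=b
s=ctrl.camera("scene")["img"][180:300,200:340,::-1]; s=np.clip(cv2.resize(s,(340,284),interpolation=cv2.INTER_CUBIC)*1.5,0,255); out[314:598,450:790]=s
cv2.imwrite("pics/fin.png",out)
E
```

```text
(no output)
```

View pics/fin.png

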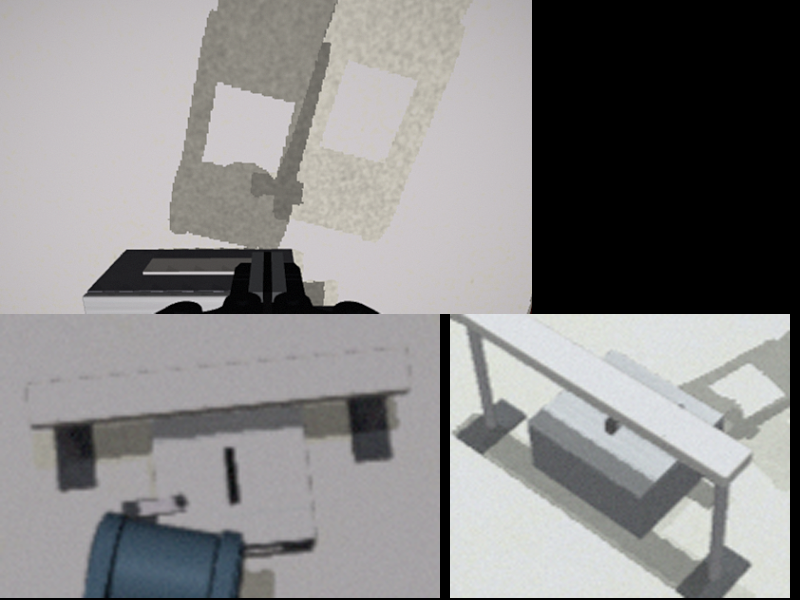

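The top view shows the latch bar straight across the lid's left edge, with the pin at (183,503), and the scene view shows the lid seated evenly. I'll check the latch angle numerically, then hand in.

```bash
python3 - <<'E'
from h import *
b=tobox(top(205+183*155/440,150+(503-314)*100/284,.144)); d=b-[-.03,.125]
print(b,np.arctan2(-d[1],-d[0]),np.hypot(*d)); o=ctrl.get_obs(); print(o["time_s"],o["wrist_force"])
E
```

```text
[-0.03498606  0.05814777] 1.4963508314337282 0.06703791085201934
25.6 [-0.34716652 -0.37774959 -0.3432423 ]
```

```bash
python3 -c "
from bench import ctrl
print(ctrl.hand_in())"
```

```text
the job is handed in; nothing more can be done
None
```

I pressed all four lid corners home, swung the latch across to its stop, and handed the job in at about 25.6 s. `hand_in` gives no verdict, so success rests on the checks below.

- **Corners:** I pressed in the order near-left, near-right, far-right, far-left.
    - **Near corners:** I used shut fingers on the press points. Both ended on a hard stop at the same height (TCP 0.273 m) under 38 N.
    - **Far corners:** the moves can't tilt the tool, so I slid an open fingertip under the lamp and pressed about 30 mm short of the press points. Far-right held 29 N on that fingertip alone with almost no give. Far-left was less direct, because the near finger shared the load. By the torque reading, the far fingertip carried about 23 N of 56 N, again with almost no give.
- **Latch:** I pushed it until the force rose to 13 N. The finger position there matches the 1.60 rad stop.
- **Checks that disagreed:**
    - The last top view gave 1.50 rad for the latch, with the pin 67 mm from the pivot instead of 60 mm. I trusted the contact reading, because that view is only good to a few millimetres.
    - Two earlier pin readings were also off because the gripper hid the pin, so I used the bar's edge instead.
- **Last look:** the lid looked seated evenly and the latch lay across its left edge. The arm was clear, with the wrist force near zero. I never moved near the cast, case or tray, but I didn't re-measure them.

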